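# Lay two screwdrivers in the sloping tool tray

## Robot

A 6-joint arm with a two-finger parallel gripper is mounted at the origin on a cart in front of the work surface, level with it; the furniture and walls round the work are solid. World frame = base frame: x ahead of the robot, y to its left, z up, the work surface at z = 0. Lengths are in m, angles in rad, forces in N, time in s.
With the tool pointing down it reaches from about 0.35 to 0.975 m from the base axis. Payload 4.9 kg.
Tool frame: the origin (TCP) lies at the very end of the fingers, on their centre line; the grasp point (between the pads) lies 19 mm behind it; z points along the fingers, y is the line along which they close (so a half turn about z gives the same grasp; the last joint's range is limited). The gripper opens to 85 mm and grips with 20 to 120 N. Pads are 22 mm wide; open, the fingers measure 114 mm over their backs; the gripper's body (76 mm by 85 mm) begins 54 mm behind the grasp point. The pads swing forward as they close: fully open they stand 13 mm farther back than shut.
Start: joints at [-1.449, 0.053, 1.613, -0, 1.476, -0.119], TCP at [0.149, -0.607, 0.196] pointing down, gripper open.
Joint ranges: [-3.01, 3.01], [-1.01, 2.22], [0.06, 2.58], [-1.02, 4.17], [0.09, 2.62], [-3.14, 3.14]. Speed limits (rad/s): [2.57, 2.57, 3.14, 3.14, 3.14, 3.14].

## Interface

Orientations are given as a rotation vector (axis times angle).
In Python, from station import get_obs, get_image, finish_job gives the robot as it stands. The module is installed in compiled form; this text tells all that it offers.
- The arm moves only by the tool carry_out, never from a script. Its argument "rows" is a list of rows, each a list of 7 numbers: the turn, a rotation vector about the tool's x, y, z as a fraction of full scale, then the shift along the tool's x, y, z as a fraction of full scale, then the closure, from -1 (fully open) to 1 (shut). A call has 1 to 5 rows; each row is the pose to reach, as a shift and turn from the pose commanded when the call began, along the tool's axes at that moment, turning the shorter way round; what a row does not reach only later rows make up. Full scale, the value 1, is 300 mm for a shift and pi rad for a turn. A row lasts 1/10 s, in which the tool goes at most 50 mm and 8.59 degrees, less where a joint would pass 70% of its speed; a pose out of reach is approached as far as the arm can. A call with a number of a shift or a turn outside -1 to 1 is refused whole. A call with a gripper value outside its range is refused whole. The fingers move at their own pace and stop on an object; "force" is the grip in N (left out, the last holds). Time passes only in rows, so rows that repeat a pose let the fingers close. It gives the time, the measured TCP pose, the force, the opening and the grip force at its end, in the units of the state.
- get_obs(): the state, without advancing time (a new reading comes with each control period).
- get_image(name): name is "scene" or "top" or "wrist"; returns a dict with "img" (384x512x3 uint8, blue, green, red), "mtx" (3x3 intrinsics, pixels), "D" ([k1, k2, p1, p2, k3] as OpenCV has them; the pictures are not rectified), "R" (3x3) and "t" (3): a world point X has camera coordinates R X + t. Camera axes: x right, y down, z forward; pixel columns grow to the right and rows downward; lengths in m; the calibration is good to about 2 mm. A picture is of the moment at which its call begins. There is no depth.
- finish_job(): hands the job in; it is judged then, once.
The state is a dict: "t": time; "q": joint angles; "dq": joint speeds; "effort": joint torques, N m; "tool_pos": TCP position; "tool_rot": TCP orientation; "contact_force": force on the tool from outside, world axes, zero at the start; "wrist_torque": the same for the moment, N m; "opening": finger opening in m; "grip_force": force on a finger pad.
Only numpy, scipy, OpenCV 4.12 (cv2) and the standard library are available. Lean on these libraries where they do the work, as an engineer would, in place of code of your own. Each camera call takes 0.05 s, during which the arm holds its last target. There are 200 camera calls.

## Task

Put the green and the yellow screwdriver away in the sloping tool tray, each lying flat and straight in the compartment above the tag of its own colour, handle at the low end and blade pointing up the slope. Tilt each screwdriver to the slope and line it up with its compartment before it touches the tray, and let go only when it is all but resting on the floor; do not drop or tip it in. Leave the other things on the bench where they are.

Things in the scene. Friction and masses are not known exactly. Their poses are not given: they have to be found in the camera images.
- green_driver: precision screwdriver lying flat, green handle, thin steel blade, 154 mm long. Its y axis runs from blade to butt: handle 13 mm in diameter from y = -13 to 75 mm, blade 2.6 mm thick on to y = -76. Origin on its underside at half length, its long axis 6.5 mm above; it may have rolled. About 28 g, balanced in the handle: grip across the handle, some 22 mm from the origin towards the butt
- yellow_driver: precision screwdriver lying flat, yellow handle, thin steel blade, 132 mm long. Its y axis runs from blade to butt: handle 13 mm in diameter from y = -24 to 64 mm, blade 2.6 mm thick on to y = -65. Origin on its underside at half length, its long axis 6.5 mm above; it may have rolled. About 28 g, balanced in the handle: grip across the handle, some 22 mm from the origin towards the butt
- green_butt (a point): point on the green screwdriver's axis near the butt of its handle, at its y = +75 mm
- green_tip (a point): tip of the green screwdriver's blade, on its axis, y = -76 mm
- yellow_butt (a point): point on the yellow screwdriver's axis near the butt of its handle, at its y = +64 mm
- yellow_tip (a point): tip of the yellow screwdriver's blade, on its axis, y = -65 mm
- tray: fixed grey tray with black inserts, 160 mm wide (y). Floor slopes 30 deg, low end (-x) to the robot's left. Two compartments run up the slope at y = +37.5 and -37.5 mm, each 36 mm wide, 190 long, between inserts 10 mm high; end walls 12 mm high. A finger gap without inserts crosses both, from 57 mm below to 12 mm above mid length. Origin on the bench under its middle, x level to the high end
- bed (a point): middle of the sloped tray floor, on its surface, 68 mm above the bench; x points up the slope along the compartments, y across them (as the tray's y), z square out of the floor
- tag_green: green tag, 16 x 34 x 6 mm, on the tray's flat ledge at its low end, below the compartment meant for the green screwdriver, on its centre line; y axis across the compartment. Origin at its underside, 117 mm from the tray's origin, at the low end; which side it is on varies
- tag_yellow: yellow tag, the same, below the compartment meant for the yellow screwdriver
- film_tape: roll of amber tape, 56 mm across, 15 mm high, bystander, origin under the middle
- heat_sink: finned aluminium heat sink, 30 x 30 x 17 mm, bystander, origin under the middle
- flux_bottle: small white dropper bottle, 30 mm across, 74 mm high, bystander, origin under the middle

How it is judged:
By the outcome, as a careful person would: the job done as asked, in the order asked, and still so for the second after the job is handed in, with the robot touching nothing.
It also fails if it takes over 61 s, if anything falls off the work surface, if the arm or the gripper's body presses on something with over 40 N, if the wrist force passes 120 N, or if a joint passes its speed limit or range.

## Working session

There is one attempt and no reset: what is moved stays moved. The work goes in short steps, Python scripts to look and compute and a tool call to move; the robot and the scene stay as the last step left them, time stands still between calls to the robot, and variables do not carry over. Pictures are saved under pics/ and viewed, at most 10 in all, crops included, and the job is handed in when it is done.

Besides the shell and the picture viewer there is one more tool, called after "Call:" by a JSON object that holds its "fn" and its "kwargs". carry_out: Moves the arm, as the interface text tells. Shift numbers are shares of 300 mm and turn numbers shares of pi rad, none past 1 either way. Its arguments: {"type":"object","properties":{"rows":{"type":"array"},"force":{"type":"number"}},"required":["rows"]}

```bash
mkdir -p pics
python3 - <<'E'
from station import *
import cv2,pickle
d={}
for n in("scene","top","wrist"):
    d[n]=get_image(n); cv2.imwrite(f"pics/{n}0.png",d[n]["img"])
    print(n,d[n]["D"],d[n]["mtx"].tolist() if hasattr(d[n]["mtx"],'tolist') else d[n]["mtx"])
pickle.dump(d,open("d0.pkl","wb"))
o=get_obs();print(o)
E
```

```text
scene [-0.0333934  0.         0.         0.         0.       ] [[454.55401769776773, 0.0, 250.91800832173374], [0.0, 454.55401769776773, 196.3925741711212], [0.0, 0.0, 1.0]]
top [-0.0405621  0.         0.         0.         0.       ] [[419.5911889444516, 0.0, 253.6581720595654], [0.0, 419.5911889444516, 192.92338064645935], [0.0, 0.0, 1.0]]
wrist [-0.04791598  0.          0.          0.          0.        ] [[268.1824460401673, 0.0, 258.64426404055735], [0.0, 268.1824460401673, 191.1614733646202], [0.0, 0.0, 1.0]]
{'t': 0.15, 'q': array([-1.44897222e+00,  5.32122279e-02,  1.61397290e+00,  1.70203655e-05,
        1.47599756e+00, -1.19039708e-01]), 'dq': array([-6.08733070e-04, -2.67964855e-03, -4.19025608e-03,  6.09313673e-04,
       -1.89837412e-03,  4.54285259e-05]), 'effort': array([ 7.45311409e-04, -3.94238448e+01, -3.70722306e+01, -1.06214409e-04,
        4.63210818e-03, -1.48599656e-05]), 'tool_pos': array([ 0.1490041 , -0.60642382,  0.19474454]), 'tool_rot': array([-3.11725936e+00, -3.77240509e-01, -2.31245631e-05]), 'contact_force': array([ 0.58173271,  0.56310039, -0.26155145]), 'wrist_torque': array([ 0.02604735, -0.00954899,  0.00749894]), 'grip_force': 0.0, 'opening': 0.08525075271556952}
```

View pics/top0.png

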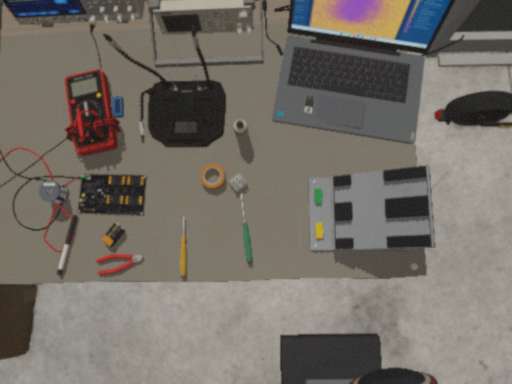

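View pics/scene0.png

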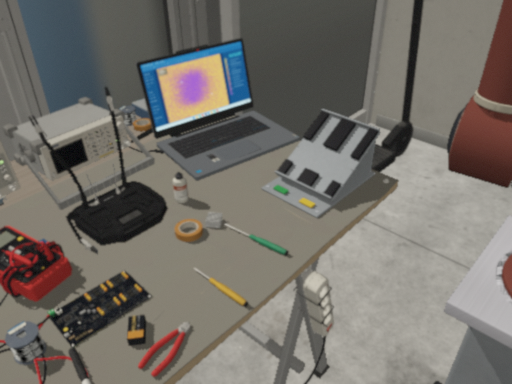

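Both views show the tray at right in the top view (tags: green (318,197), yellow (319,230); low end to the left, slope rising right). The green driver runs from its tip near (241,194) to its butt at (249,262), and the yellow from (184,218) to (183,275). The green tip almost touches the heat sink at (238,184). Next I'll measure these.

```bash
cat > h.py <<'E'
import cv2,numpy as np,pickle
from scipy.spatial.transform import Rotation as Ro
def ray(c,uv):
    p=cv2.undistortPoints(np.array([[uv]],float),np.array(c["mtx"]),np.array(c["D"]))[0,0]
    R=np.array(c["R"]);t=np.array(c["t"]).ravel()
    return -R.T@t, R.T@np.array([p[0],p[1],1])
def onz(c,uv,z):
    o,d=ray(c,uv); return o+d*(z-o[2])/d[2]
def proj(c,X):
    R=np.array(c["R"]);t=np.array(c["t"],float).ravel()
    return cv2.projectPoints(np.atleast_2d(X).astype(float),cv2.Rodrigues(R)[0],t,np.array(c["mtx"]),np.array(c["D"]))[0][:,0]
def tri(cs,uvs):
    A=0;b=0
    for c,uv in zip(cs,uvs):
        o,d=ray(c,uv);d/=np.linalg.norm(d);P=np.eye(3)-np.outer(d,d);A=A+P;b=b+P@o
    X=np.linalg.solve(A,b); return X,[np.linalg.norm(proj(c,X)[0]-u) for c,u in zip(cs,uvs)]
def blobs(img,col):
    h=cv2.cvtColor(img,cv2.COLOR_BGR2HSV)
    lo,hi={"g":((60,120,60),(85,255,255)),"y":((20,150,100),(32,255,255))}[col]
    n,l,s,c=cv2.connectedComponentsWithStats(cv2.inRange(h,lo,hi))
    return [(s[i][:5].tolist(),c[i],np.argwhere(l==i)[:,::-1]) for i in range(1,n) if s[i][4]>25]
E
python3 - <<'E'
from h import *
np.set_printoptions(precision=4,suppress=True)
d=pickle.load(open("d0.pkl","rb"))
for n in("top","scene"):
  for c in "gy":
    for s,ce,px in blobs(d[n]["img"],c):
        w=np.array([onz(d[n],p.astype(float),0.0065) for p in px])[:,:2]; m=w.mean(0)
        v=np.linalg.svd(w-m,full_matrices=False)[2][0]; e=(w-m)@v
        print(n,c,s,ce.round(1),m,v,e.min(),e.max())
t=d["top"]["img"];cv2.imwrite("pics/c1.png",cv2.resize(t[150:290,160:440],None,fx=2.8,fy=2.8,interpolation=cv2.INTER_CUBIC))
E
```

```text
top g [315, 189, 7, 15, 89] [317.8 195.7] [0.5646 0.0989] [-0.9993  0.0365] -0.014824746365917142 0.01627083485307002
top g [244, 224, 6, 36, 88] [246.7 240.8] [0.4695 0.2561] [-0.994  -0.1097] -0.03673867385998403 0.039088570568466506
top y [316, 223, 7, 15, 96] [318.7 230.3] [0.4888 0.1002] [-0.9999 -0.0111] -0.015914743800981217 0.01468521760263776
top y [181, 236, 5, 40, 170] [183.  257.2] [0.4369 0.3944] [-0.9999 -0.0135] -0.045560510037306795 0.038111091986591704
scene g [275, 186, 12, 8, 52] [280.7 189.1] [0.5676 0.0952] [-0.9958  0.0916] -0.016229913666652888 0.016282304100472617
scene g [250, 236, 35, 18, 136] [268.2 244.6] [0.4662 0.2564] [-0.9959 -0.0907] -0.04368930844647361 0.03680568698743858
scene y [300, 199, 14, 8, 62] [306.9 202.5] [0.4921 0.0971] [-0.9995  0.0313] -0.015967209847348764 0.01600670756593029
scene y [210, 279, 35, 26, 215] [228.3 291.8] [0.4381 0.3943] [-1.      0.0012] -0.04555625979125266 0.03671745208004975
```

View pics/c1.png

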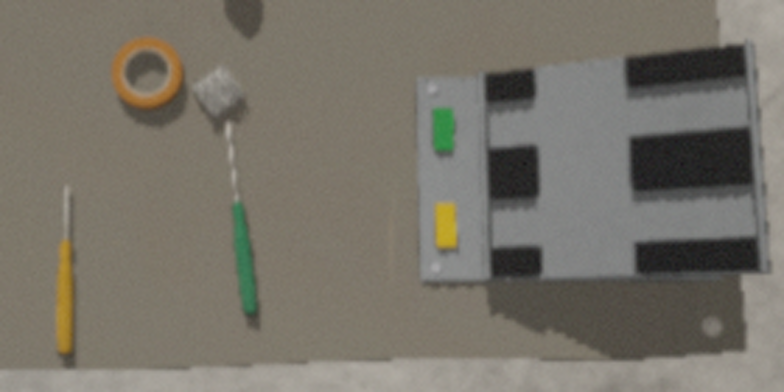

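View pics/wrist0.png

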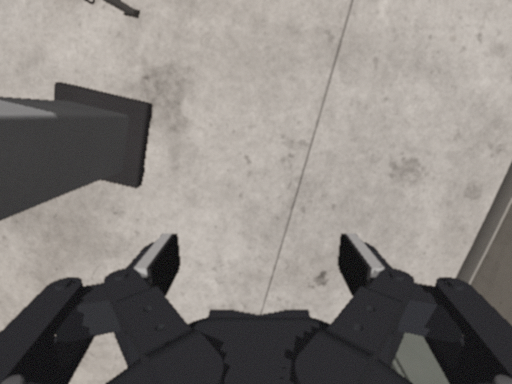

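The crop shows the green driver from its tip at crop (228,122) to its butt at (250,316), and the yellow from (68,186) to (65,354). The centre inserts span crop columns 489–538 and 632–752. The wrist view shows only floor. Next: fit the tray pose and the driver poses.

```bash
cat > fit.py <<'E'
from h import *
from scipy.optimize import least_squares
np.set_printoptions(precision=4,suppress=True)
d=pickle.load(open("d0.pkl","rb"));T,S=d["top"],d["scene"]
cr=lambda u,v:np.array([(u+.5)/2.8-.5+160,(v+.5)/2.8-.5+150])
tg={c:[min(blobs(k["img"],c),key=lambda b:-b[1][0])[1] for k in(T,S)] for c in "gy"}
c3,s3=np.cos(np.pi/6),.5
bed=lambda s,y,h:np.array([s*c3-h*s3,y,.068+s*s3+h*c3])
ins=[(bed(-.057,y,.01),cr(*p)) for y,p in((.0195,(536,146)),(-.0195,(538,191)))]+\
    [(bed(.012,y,.01),cr(*p)) for y,p in((.0195,(631,137)),(-.0195,(634,190)))]+\
    [(bed(.095,y,.01),cr(*p)) for y,p in((.0195,(750,128)),(-.0195,(754,183)))]
def W(p,X):
    R=Ro.from_euler('z',p[2]).as_matrix();return R@X+[p[0],p[1],0]
def f(p):
    r=[]
    for c,y in(("g",.0375),("y",-.0375)):
        X=W(p,np.array([-.117,y,p[3]]))
        for k,u in zip((T,S),tg[c]): r.append((proj(k,X)[0]-u))
    for X,u in ins: r.append(.5*(proj(T,W(p,X))[0]-u))
    return np.concatenate(r)
q=least_squares(f,[.52,-.02,-1.57,.02],loss='soft_l1')
print("tray",q.x,"res",f(q.x))
for n,tip,butt,L in(("g",(228,122),(250,316),.151),("y",(68,186),(65,354),.129)):
    a,b=onz(T,cr(*tip),.0065),onz(T,cr(*butt),.0065)
    print(n,a,b,np.linalg.norm(b-a),np.degrees(np.arctan2(*(a-b)[1::-1])))
E
python3 fit.py
```

```text
tray [ 0.5237 -0.0176 -1.5969  0.0095] res [ 0.3872 -0.1086  0.2816  0.0745  0.0962 -0.3537  0.2214  0.0732 -0.2155
 -0.4232 -0.2785  0.8787 -0.5279 -0.1422 -0.6219  0.1126  0.1162 -0.2853
  0.0535  0.1061]
g [0.5739 0.2668 0.0065] [0.4229 0.2518 0.0065] 0.15179185818448337 5.669003798548459
y [0.526  0.3932 0.0065] [0.3965 0.3941 0.0065] 0.12952965636413408 -0.42979437169314477
```

```bash
cat >> h.py <<'E'
from scipy.spatial.transform import Slerp
np.set_printoptions(precision=4,suppress=True)
def pose(th,p,slope=0,dh=0):
    "tip direction yaw th (deg), slope up (deg); tcp p"
    t=Ro.from_euler('ZY',[th,-slope],degrees=True).as_matrix()
    X,Y,Z=t.T; return np.array([-X,Y,-Z]).T,np.array(p,float)
def delta(R0,p0,R1,p1):
    return np.r_[Ro.from_matrix(R0.T@R1).as_rotvec()/np.pi,R0.T@(p1-p0)/.3].round(4)
def cur(o): return Ro.from_rotvec(o["tool_rot"]).as_matrix(),np.array(o["tool_pos"])
def chain(ps):
    for a,b in zip(ps,ps[1:]): print(delta(*a,*b).tolist())
TR=np.array([.5237,-.0176]);TY=np.degrees(-1.5969)
def bedp(s,y,h):
    x=s*np.cos(np.pi/6)-h*.5;z=.068+s*.5+h*np.cos(np.pi/6)
    R=Ro.from_euler('z',TY,degrees=True).as_matrix();return R@[x,y,0]+[TR[0],TR[1],z]
E
python3 - <<'E'
from h import *; from station import *
c=cur(get_obs()); g=pose(5.7,[.4764,.2571,.14])
print(c)
yaw0=np.degrees(np.arctan2(c[0][1,1],c[0][0,1]))-90
ps=[c]
for i,(x,y,z) in enumerate([(.27,-.47,.28),(.40,-.31,.30),(.43,-.12,.30),(.45,.08,.28),(.4764,.2571,.14)]):
    ps.append(pose(yaw0+(5.7-yaw0)*(i+1)/5,[x,y,z]))
print(yaw0);chain(ps)
E
```

```text
(array([[ 0.9711,  0.2385, -0.0002],
       [ 0.2385, -0.9711,  0.0016],
       [ 0.0002, -0.0016, -1.    ]]), array([ 0.149 , -0.6064,  0.1947]))
-166.19960389322375
[-0.0005, -0.0002, -0.191, 0.5002, -0.3459, -0.2835]
[0.0, 0.0, -0.191, 0.6864, -0.0327, -0.0667]
[0.0, 0.0, -0.191, 0.641, 0.0172, 0.0]
[0.0, 0.0, -0.191, 0.5641, 0.3615, 0.0667]
[0.0, 0.0, -0.191, 0.2061, 0.5601, 0.4667]
```

Call:
{"fn": "carry_out", "kwargs": {"rows": [[0,0,-0.191,0.5,-0.346,-0.284,-1],[0,0,-0.191,0.5,-0.346,-0.284,-1],[0,0,-0.191,0.5,-0.346,-0.284,-1],[0,0,-0.191,0.5,-0.346,-0.284,-1],[0,0,-0.191,0.5,-0.346,-0.284,-1]]}}

```text
t: 0.65
tool_pos: [0.2734, -0.4686, 0.2852]
tool_rot: [2.857, 1.29, 0.002]
contact_force: [-0.2, -0.7, -0.4]
opening: 0.0849
grip_force: 0.0
```

Call:
{"fn": "carry_out", "kwargs": {"rows": [[0,0,-0.191,0.686,-0.033,-0.067,-1],[0,0,-0.191,0.686,-0.033,-0.067,-1],[0,0,-0.191,0.686,-0.033,-0.067,-1],[0,0,-0.191,0.686,-0.033,-0.067,-1],[0,0,-0.191,0.686,-0.033,-0.067,-1]]}}

```text
t: 1.15
tool_pos: [0.402, -0.3074, 0.3012]
tool_rot: [2.354, 2.08, 0.002]
contact_force: [0.3, -1.0, -0.1]
opening: 0.0852
grip_force: 0.0
```

Call:
{"fn": "carry_out", "kwargs": {"rows": [[0,0,-0.191,0.641,0.017,0,-1],[0,0,-0.191,0.641,0.017,0,-1],[0,0,-0.191,0.641,0.017,0,-1],[0,0,-0.191,0.641,0.017,0,-1],[0,0,-0.191,0.641,0.017,0,-1]]}}

```text
t: 1.65
tool_pos: [0.4299, -0.1176, 0.3006]
tool_rot: [-1.636, -2.682, -0.001]
contact_force: [-0.4, -0.3, -0.6]
opening: 0.0852
grip_force: 0.0
```

Call:
{"fn": "carry_out", "kwargs": {"rows": [[0,0,-0.191,0.564,0.361,0.067,-1],[0,0,-0.191,0.564,0.361,0.067,-1],[0,0,-0.191,0.564,0.361,0.067,-1],[0,0,-0.191,0.564,0.361,0.067,-1],[0,0,-0.191,0.564,0.361,0.067,-1]]}}

```text
t: 2.15
tool_pos: [0.4493, 0.0826, 0.2792]
tool_rot: [-0.769, -3.043, -0.0]
contact_force: [-0.1, -0.7, -0.3]
opening: 0.0855
grip_force: 0.0
```

Call:
{"fn": "carry_out", "kwargs": {"rows": [[0,0,-0.191,0.206,0.56,0.467,-0.2],[0,0,-0.191,0.206,0.56,0.467,-0.2],[0,0,-0.191,0.206,0.56,0.467,-0.2],[0,0,-0.191,0.206,0.56,0.467,-0.2],[0,0,-0.191,0.206,0.56,0.467,-0.2]]}}

```text
t: 2.65
tool_pos: [0.4755, 0.2561, 0.1367]
tool_rot: [0.155, -3.133, 0.003]
contact_force: [0.3, -1.1, 0.4]
opening: 0.0514
grip_force: 0.0
```

Run:
```python
from h import *; from station import *
w=get_image("wrist");pickle.dump(w,open("w1.pkl","wb"));o=get_obs();print(cur(o),o["q"],o["opening"])
for c in "gy":
    for s,ce,px in blobs(w["img"],c):
        q=np.array([onz(w,p.astype(float),0.0065) for p in px])[:,:2];m=q.mean(0)
        v=np.linalg.svd(q-m,full_matrices=False)[2][0];e=(q-m)@v
        print(c,s,m,v,e.min(),e.max())
im=w["img"].copy()
for p in proj(w,[[.5739,.2668,.0065],[.4229,.2518,.0065],[.4764,.2571,.0065]]): cv2.circle(im,tuple(int(a) for a in p.round()),3,(0,0,255),1)
cv2.imwrite("pics/w1.png",im)
```

```text
(array([[-0.9952, -0.0975, -0.0078],
       [-0.0975,  0.9952, -0.0018],
       [ 0.0079, -0.001 , -1.    ]]), array([0.4744, 0.2574, 0.1344])) [ 0.3585 -0.0997  1.8668  0.0011  1.3825 -1.3101] 0.05136538673766696
g [258, 172, 7, 10, 29] [0.4745 0.2566] [0.9999 0.0112] -0.004690899410692587 0.006197931586838205
g [124, 223, 11, 24, 245] [0.5662 0.0989] [ 1.     -0.0076] -0.015917546493478218 0.016731824983291857
y [372, 123, 20, 72, 571] [0.4377 0.3951] [1.     0.0019] -0.0388821646491856 0.04541801377725372
y [123, 163, 12, 27, 286] [0.4901 0.1008] [ 0.9997 -0.0227] -0.015618914441926665 0.01645658168844482
y [428, 259, 5, 8, 31] [0.5681 0.4917] [0.9964 0.0851] -0.005354853639217496 0.00505350089077052
y [451, 258, 6, 8, 31] [0.5636 0.5234] [0.9931 0.1176] -0.005004613478681025 0.005627667461541557
y [479, 261, 6, 9, 31] [0.5664 0.5657] [0.9939 0.1105] -0.006577980686507684 0.005677127451448421
y [457, 263, 6, 8, 32] [0.5705 0.5344] [0.9989 0.0472] -0.005257496459395939 0.005368156640395233
y [446, 291, 5, 8, 27] [0.6149 0.5321] [0.9944 0.1054] -0.005869003797333716 0.005600515158420443
y [467, 290, 6, 7, 29] [0.6101 0.563 ] [0.9932 0.1163] -0.004858667087793416 0.005124504552373675
```

View pics/w1.png

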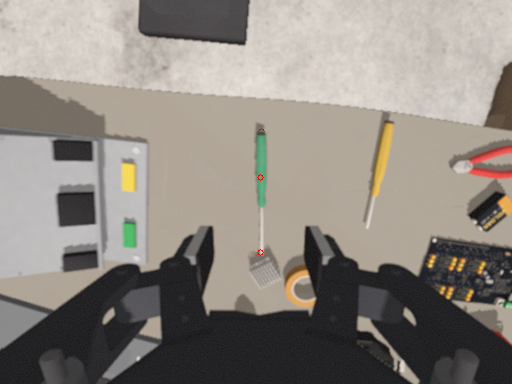

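The wrist view confirms it: the projected tip (261,252), butt (262,131) and grip point (261,177) all lie on the green driver. Now descending.

Run:
```python
from h import *; from station import *
print(delta(*cur(get_obs()),*pose(5.7,[.4764,.2571,.03])))
```

```text
[-0.0003 -0.0025 -0.0006 -0.0092 -0.0012  0.3479]
```

Call:
{"fn": "carry_out", "kwargs": {"rows": [[0,-0.002,0,-0.008,-0.001,0.34,-0.2],[0,-0.002,0,-0.008,-0.001,0.34,-0.2],[0,-0.002,0,-0.008,-0.001,0.34,-0.2],[0,-0.002,0,-0.008,-0.001,0.34,-0.2],[0,-0.002,0,-0.008,-0.001,0.34,-0.2]]}}

```text
t: 3.2
tool_pos: [0.4812, 0.2563, 0.042]
tool_rot: [-0.152, 3.127, 0.002]
contact_force: [-0.1, 0.4, 0.4]
opening: 0.0509
grip_force: 0.0
```

Run:
```python
from h import *; from station import *
o=get_obs();print(cur(o),o["dq"]);print(delta(*cur(o),*pose(5.7,[.4764,.2571,.003])))
```

```text
(array([[-0.9952, -0.0972,  0.0108],
       [-0.0972,  0.9953,  0.002 ],
       [-0.011 ,  0.0009, -0.9999]]), array([0.4812, 0.2563, 0.042 ])) [ 0.0107 -0.0178 -0.0165  0.0025 -0.0051 -0.0009]
[ 0.0003  0.0035 -0.0007  0.0171  0.004   0.1298]
```

Call:
{"fn": "carry_out", "kwargs": {"rows": [[0,0,0,0,0,0,-0.2],[0,0,0,0,0,0,-0.2],[0,0,0,0,0,0,-0.2]]}}

```text
t: 3.5
tool_pos: [0.4795, 0.2569, 0.0404]
tool_rot: [-0.156, 3.129, 0.002]
contact_force: [0.2, -1.4, 0.1]
opening: 0.0512
grip_force: 0.0
```

Run:
```python
from h import *; from station import *
o=get_obs();print(cur(o),o["dq"]);print(delta(*cur(o),*pose(5.7,[.4764,.2571,.003])))
```

```text
(array([[-0.995 , -0.0993,  0.0088],
       [-0.0992,  0.9951,  0.0015],
       [-0.0089,  0.0006, -1.    ]]), array([0.4795, 0.2569, 0.0404])) [ 0.0022  0.009   0.0096 -0.0013 -0.001  -0.0001]
[ 0.0002  0.0028 -0.      0.0114  0.0018  0.1247]
```

Call:
{"fn": "carry_out", "kwargs": {"rows": [[0,0.003,0,0.011,0.002,0.06,-0.2],[0,0.003,0,0.011,0.002,0.09,-0.2],[0,0.003,0,0.011,0.002,0.115,-0.2],[0,0.003,0,0.011,0.002,0.122,-0.2],[0,0.003,0,0.011,0.002,0.122,-0.2]]}}

```text
t: 4.0
tool_pos: [0.4748, 0.2566, 0.0012]
tool_rot: [0.156, -3.133, 0.001]
contact_force: [-0.5, 0.0, -0.2]
opening: 0.0515
grip_force: 0.0
```

Call:
{"fn": "carry_out", "kwargs": {"rows": [[0,0,0,0,0,0,-0.2],[0,0,0,0,0,0,-0.2]]}}

```text
t: 4.2
tool_pos: [0.4759, 0.2569, 0.0027]
tool_rot: [0.156, -3.136, -0.0]
contact_force: [0.5, -0.6, 1.0]
opening: 0.0513
grip_force: 0.0
```

Call:
{"fn": "carry_out", "kwargs": {"rows": [[0,0,0,0,0,-0.002,0.3],[0,0,0,0,0,-0.002,0.6],[0,0,0,0,0,-0.002,1],[0,0,0,0,0,-0.002,1],[0,0,0,0,0,-0.002,1]], "force": 40}}

```text
t: 4.7
tool_pos: [0.4754, 0.2568, 0.0028]
tool_rot: [0.156, -3.135, 0.0]
contact_force: [-0.8, 0.5, 0.2]
opening: -0.0
grip_force: 0.0
```

Call:
{"fn": "carry_out", "kwargs": {"rows": [[0,0,0,0,0,0,1],[0,0,0,0,0,0,1],[0,0,0,0,0,0,1]]}}

```text
t: 5.0
tool_pos: [0.4754, 0.2568, 0.0028]
tool_rot: [0.156, -3.135, 0.0]
contact_force: [0.2, 0.1, -0.2]
opening: 0.0001
grip_force: 0.0
```

Run:
```python
from h import *; from station import *
w=get_image("wrist");t=get_image("top");s=get_image("scene");pickle.dump((w,t,s),open("w2.pkl","wb"));print(get_obs()["tool_pos"])
a=cv2.resize(t["img"][150:290,160:360],(400,280));b=cv2.resize(s["img"][180:320,180:380],(400,280))
cv2.imwrite("pics/w2.png",np.vstack([np.hstack([a,b]),cv2.resize(w["img"],(427,320))[:,:400] if 0 else np.hstack([cv2.resize(w["img"],(427,320)),np.zeros((320,373,3),np.uint8)])]))
```

```text
[0.4754 0.2568 0.0028]
```

View pics/w2.png

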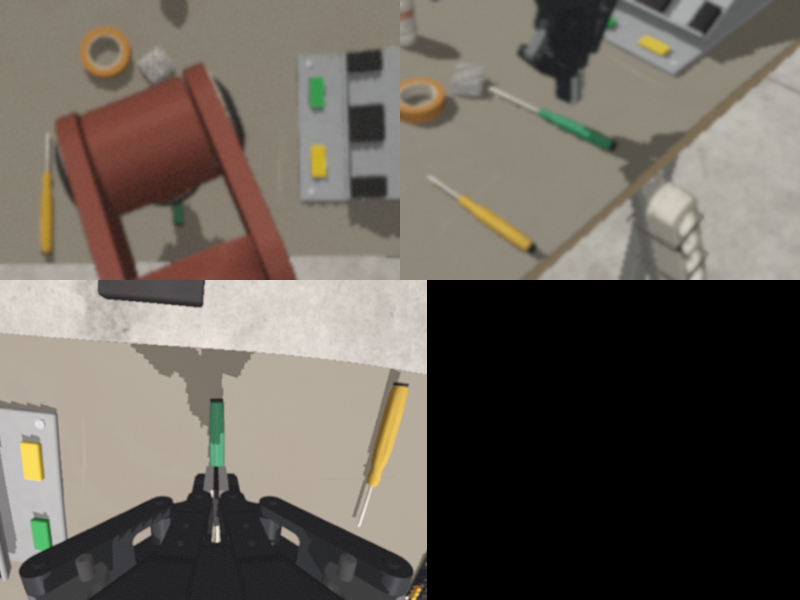

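The scene view shows the shut fingers ending at about pixel (265,230), clearly in the air over the untouched green driver, although the reported z is 3 mm. So I'll check the reported TCP against the cameras.

Run:
```python
from h import *; from station import *
w,t,s=pickle.load(open("w2.pkl","rb"));w1=pickle.load(open("w1.pkl","rb"))
for k in (w1,w):
    R=np.array(k["R"]);print("cam",-R.T@np.array(k["t"]).ravel(),R[2])
o=get_obs();print(cur(o),o["q"])
print("scene proj of tcp z=.0028,.02,.04,.06",proj(s,[[.4754,.2568,z] for z in(.0028,.02,.04,.06)]))
# wrist image check: blobs at known heights
for c in "gy":
    for st,ce,px in blobs(w["img"],c):
        if st[4]>100: print(c,st,ce,onz(w,ce,.0065))
# solve camera pose from known points
u=[];X=[]
print("pred tags/yellow",proj(w,[[.5646,.0989,.0095],[.4888,.1002,.0095],[.437,.394,.0065]]))
```

```text
cam [0.4092 0.2491 0.3157] [ 0.2622  0.0236 -0.9647]
cam [0.4088 0.2493 0.1816] [ 0.2635  0.0257 -0.9643]
(array([[-0.9951, -0.0993, -0.0031],
       [-0.0993,  0.9951, -0.0003],
       [ 0.0032,  0.    , -1.    ]]), array([0.4754, 0.2568, 0.0028])) [ 0.357   0.058   1.9517  0.0009  1.135  -1.3136]
scene proj of tcp z=.0028,.02,.04,.06 [[264.3758 243.9349]
 [264.3739 237.2605]
 [264.3715 229.3029]
 [264.3687 221.1259]]
g [38, 286, 24, 39, 727] [ 49.3219 304.4457] [0.5674 0.096  0.0065]
y [441, 127, 46, 120, 1959] [464.3696 182.5702] [0.4364 0.3949 0.0065]
y [25, 194, 27, 46, 1002] [ 38.3733 216.2355] [0.4912 0.0977 0.0065]
pred tags/yellow [[ 49.6565 304.3578]
 [ 38.0377 214.883 ]
 [462.9267 183.3475]]
```

Run:
```python
from h import *
w,t,s=pickle.load(open("w2.pkl","rb"))
for row in (218,224,230):
    o,d=ray(w,(258,row)); print(row,o+d*(.4754-o[0])/d[0])
a=cv2.resize(s["img"][180:260,220:320],(600,480),interpolation=cv2.INTER_CUBIC)
cv2.imwrite("pics/w3.png",a)
```

```text
218 [0.4754 0.2554 0.0081]
224 [0.4754 0.2554 0.0189]
230 [0.4754 0.2555 0.0286]
```

View pics/w3.png

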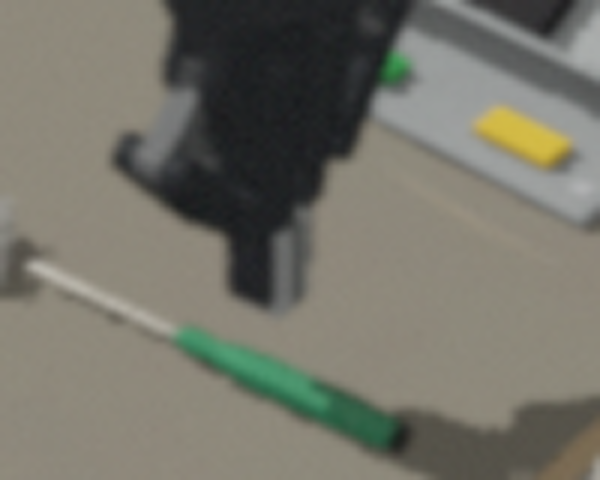

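The fingertips end about 33 mm above what the reported TCP implies: scene (265,231) gives z ≈ 0.036, and the driver is untouched. I'll open, descend in steps while watching force, then check.

Call:
{"fn": "carry_out", "kwargs": {"rows": [[0,0.001,0,0,0,0,-0.2],[0,0.001,0,0,0,0,-0.2],[0,0.001,0,0,0,0,-0.2],[0,0.001,0,-0.003,0,0.03,-0.2],[0,0.001,0,-0.003,0,0.05,-0.2]]}}

```text
t: 5.65
tool_pos: [0.4761, 0.2568, -0.013]
tool_rot: [0.156, -3.131, 0.001]
contact_force: [-0.1, 0.6, -0.9]
opening: 0.0514
grip_force: 0.0
```

Call:
{"fn": "carry_out", "kwargs": {"rows": [[0,0,0,0,0,0.015,-0.2],[0,0,0,0,0,0.025,-0.2],[0,0,0,0,0,0.025,-0.2],[0,0,0,0,0,0.025,-0.2]]}}

```text
t: 6.05
tool_pos: [0.4762, 0.2569, -0.0198]
tool_rot: [0.156, -3.131, 0.0]
contact_force: [-0.2, 0.2, 0.5]
opening: 0.0515
grip_force: 0.0
```

Run:
```python
from h import *; from station import *
s=get_image("scene");w=get_image("wrist");pickle.dump((w,s),open("w4.pkl","wb"));print(cur(get_obs()))
a=cv2.resize(s["img"][190:260,220:320],(600,420),interpolation=cv2.INTER_CUBIC)
cv2.imwrite("pics/w4.png",a)
```

```text
(array([[-0.995 , -0.0993, -0.0057],
       [-0.0993,  0.9951, -0.0004],
       [ 0.0057,  0.0002, -1.    ]]), array([ 0.4765,  0.257 , -0.0194]))
```

View pics/w4.png

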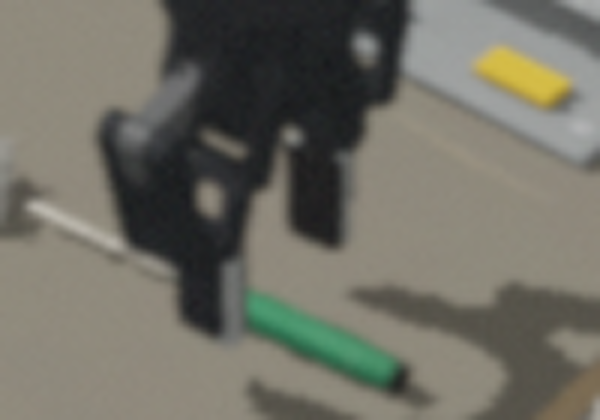

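Fingers now straddle the green handle (finger ends at about scene px (254,245) and (273,230)) with no contact at reported z −0.019. Calculating their true height.

Run:
```python
from h import *
w,s=pickle.load(open("w4.pkl","rb"))
for uv in((254.2,245),(273.3,230.)):
    o,d=ray(s,uv); print(o+d*(.4765-o[0])/d[0], o)
```

```text
[0.4765 0.2849 0.0182] [0.0357 0.7589 0.5974]
[0.4765 0.2288 0.0201] [0.0357 0.7589 0.5974]
```

Call:
{"fn": "carry_out", "kwargs": {"rows": [[0,0.001,0,0,0,0.015,-0.2],[0,0.001,0,0,0,0.033,-0.2],[0,0.001,0,0,0,0.033,-0.2],[0,0.001,0,0,0,0.033,0.2]]}}

```text
t: 6.55
tool_pos: [0.4758, 0.2567, -0.0301]
tool_rot: [0.156, -3.128, 0.001]
contact_force: [0.6, 0.4, 0.3]
opening: 0.0376
grip_force: 0.0
```

Call:
{"fn": "carry_out", "kwargs": {"rows": [[0,0,0,0,0,0,0.4],[0,0,0,0,0,0,0.6],[0,0,0,0,0,0,1],[0,0,0,0,0,0,1]]}}

```text
t: 6.95
tool_pos: [0.4764, 0.257, -0.0292]
tool_rot: [0.156, -3.129, 0.0]
contact_force: [-0.7, 0.0, 1.4]
opening: 0.0104
grip_force: 39.1
```

Opening 10.4 mm on a 13 mm handle suggests the tips only catch the upper half. I'll reopen, go 6 mm lower and regrip.

Call:
{"fn": "carry_out", "kwargs": {"rows": [[0,0,0,0,0,0,0.3],[0,0,0,0,0,0,0.3],[0,-0.002,0,0,0,0.01,0.3],[0,-0.002,0,0,0,0.018,0.3],[0,-0.002,0,0,0,0.018,0.3]]}}

```text
t: 7.45
tool_pos: [0.4754, 0.2566, -0.0358]
tool_rot: [0.156, -3.133, 0.001]
contact_force: [-0.4, 0.0, -0.4]
opening: 0.0298
grip_force: 0.0
```

Call:
{"fn": "carry_out", "kwargs": {"rows": [[0,0,0,0,0,0,0.5],[0,0,0,0,0,0,0.6],[0,0,0,0,0,0,1],[0,0,0,0,0,0,1],[0,0,0,0,0,0,1]]}}

```text
t: 7.95
tool_pos: [0.4763, 0.257, -0.0348]
tool_rot: [0.156, -3.135, -0.0]
contact_force: [0.2, -1.4, 1.6]
opening: 0.0111
grip_force: 39.0
```

Call:
{"fn": "carry_out", "kwargs": {"rows": [[0,0,0,0,0,-0.04,1],[0,0,0,0,0,-0.12,1],[0,0,0,0,0,-0.25,1],[0,0,0,0,0,-0.4,1],[0,0,0,0,0,-0.5,1]], "force": 60}}

```text
t: 8.45
tool_pos: [0.4777, 0.2574, 0.1193]
tool_rot: [-0.156, 3.137, 0.002]
contact_force: [1.0, -0.2, 0.6]
opening: 0.0105
grip_force: 59.2
```

Call:
{"fn": "carry_out", "kwargs": {"rows": [[0,0,0,0,0,0,1],[0,0,0,0,0,0,1],[0,0,0,0,0,0,1]]}}

```text
t: 8.75
tool_pos: [0.4755, 0.2565, 0.1136]
tool_rot: [0.156, -3.132, 0.001]
contact_force: [0.2, 0.6, -0.5]
opening: 0.0104
grip_force: 59.2
```

Run:
```python
from h import *; from station import *
w=get_image("wrist");s=get_image("scene");t=get_image("top");pickle.dump((w,s,t),open("w5.pkl","wb"));o=get_obs();c=cur(o);print(c,o["opening"])
R=np.array(w["R"]);cc=-R.T@np.array(w["t"]).ravel();print("cam in tool",c[0].T@(cc-c[1]))
c5=np.hstack([w["img"][100:384,130:380],cv2.resize(s["img"][150:260,190:310],(310,284))])
cv2.imwrite("pics/w5.png",c5)
# path: lift, turn, tilt, hover at tray
h0=-.0348; 
def place(s0,y,h): return pose(TY,bedp(s0-.022,y,h+h0),30)
R1,p1=c
P=[c,pose(-30,[.48,.20,.20]),pose(-62,[.5,.13,.22],15)]
P+= [(place(-.012,.0375,.10)),place(-.012,.0375,.04),place(-.012,.0375,.003)]
chain(P)
for p in P: print(p[1])
```

```text
(array([[-0.995 , -0.0992, -0.0064],
       [-0.0992,  0.9951, -0.0015],
       [ 0.0065, -0.0008, -1.    ]]), array([0.4754, 0.2565, 0.1131])) 0.01026044919388573
cam in tool [ 0.0676 -0.0009 -0.1791]
[-0.0009, -0.0019, 0.1983, 0.0052, -0.189, -0.2895]
[0.0233, -0.0812, 0.1768, -0.1744, -0.1687, -0.0667]
[0.0629, -0.0815, 0.1518, -0.2439, 0.0494, 0.4537]
[0.0, 0.0, 0.0, -0.0, -0.0, 0.2]
[0.0, 0.0, 0.0, -0.0, 0.0, 0.1233]
[0.4754 0.2565 0.1131]
[0.48 0.2  0.2 ]
[0.5  0.13 0.22]
[0.5628 0.0434 0.1075]
[0.562  0.0135 0.0555]
[ 0.5615 -0.005   0.0235]
```

View pics/w5.png

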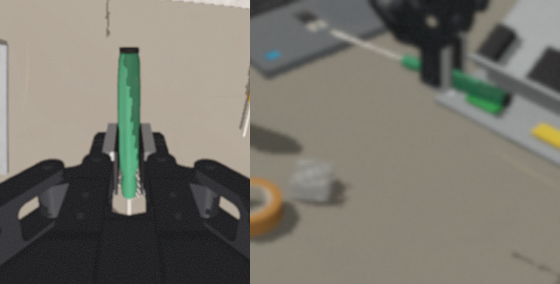

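The green driver is held firmly and straight: butt at crop (129,50) in the wrist view, fingers at about (129,140), blade along the finger plane. Carrying it to a tilted hover above the tray.

Call:
{"fn": "carry_out", "kwargs": {"rows": [[0,-0.002,0.05,0.005,-0.05,-0.1,1],[0,-0.002,0.1,0.005,-0.1,-0.2,1],[0,-0.002,0.15,0.005,-0.15,-0.29,1],[0,-0.002,0.198,0.005,-0.189,-0.29,1],[0,-0.002,0.198,0.005,-0.189,-0.29,1]]}}

```text
t: 9.4
tool_pos: [0.4813, 0.1995, 0.2022]
tool_rot: [0.815, 3.03, -0.001]
contact_force: [-0.7, 0.2, -0.8]
opening: 0.0106
grip_force: 59.3
```

Call:
{"fn": "carry_out", "kwargs": {"rows": [[0.006,-0.02,0.044,-0.044,-0.042,-0.02,1],[0.012,-0.04,0.088,-0.087,-0.084,-0.04,1],[0.018,-0.06,0.132,-0.13,-0.126,-0.067,1],[0.023,-0.081,0.177,-0.174,-0.169,-0.067,1],[0.023,-0.081,0.177,-0.174,-0.169,-0.067,1]]}}

```text
t: 9.9
tool_pos: [0.4998, 0.1305, 0.2201]
tool_rot: [1.496, 2.496, -0.2]
contact_force: [0.5, 0.1, -0.3]
opening: 0.0106
grip_force: 59.4
```

Run:
```python
from h import *; from station import *
o=get_obs();c=cur(o);print(c,o["q"],o["opening"])
h0=-.0348
def place(s0,y,h): return pose(TY,bedp(s0-.022,y,h+h0),30)
chain([c,place(-.012,.0375,.10)])
```

```text
(array([[-0.4554,  0.8819,  0.1215],
       [ 0.8514,  0.4714, -0.23  ],
       [-0.2601, -0.0013, -0.9656]]), array([0.4998, 0.1305, 0.2201])) [ 0.2667 -0.25    1.8721 -0.2582  1.4646 -0.2039] 0.010584693348732924
[0.0629, -0.0809, 0.1526, -0.2452, 0.0489, 0.4548]
```

Call:
{"fn": "carry_out", "kwargs": {"rows": [[0.016,-0.02,0.038,-0.08,0.012,0.08,1],[0.031,-0.04,0.076,-0.16,0.024,0.18,1],[0.047,-0.06,0.114,-0.245,0.036,0.28,1],[0.063,-0.081,0.153,-0.245,0.049,0.38,1],[0.063,-0.081,0.153,-0.245,0.049,0.455,1]]}}

```text
t: 10.4
tool_pos: [0.5631, 0.0442, 0.1044]
tool_rot: [1.957, 1.906, -0.528]
contact_force: [-0.9, -0.4, -0.7]
opening: 0.0102
grip_force: 59.4
```

Call:
{"fn": "carry_out", "kwargs": {"rows": [[0,0,0,0,0,0,1],[0,0,0,0,0,0,1],[0,0,0,0,0,0,1]]}}

```text
t: 10.7
tool_pos: [0.5648, 0.044, 0.1114]
tool_rot: [1.957, 1.9, -0.516]
contact_force: [0.4, 0.2, 0.1]
opening: 0.0105
grip_force: 59.4
```

```bash
cat > drv.py <<'E'
from h import *; from station import *
from scipy.optimize import least_squares
h0=-.0348
def place(s0,y,h,g=.022): return pose(TY,bedp(s0-g,y,h+h0),30)
def tobed(X):
    R=Ro.from_euler('z',TY,degrees=True).as_matrix();q=(np.array(X)-[*TR,.068])@R
    a=np.pi/6;return np.c_[q[:,0]*np.cos(a)+q[:,2]*.5,q[:,1],-q[:,0]*.5+q[:,2]*np.cos(a)]
def axis2d(k,col,near,rad=60):
    bs=[b for b in blobs(k["img"],col) if np.linalg.norm(b[1]-near)<rad and b[0][4]>40]
    if not bs: return None
    px=np.vstack([b[2] for b in bs]).astype(float);m=px.mean(0);v=np.linalg.svd(px-m,full_matrices=False)[2][0];e=(px-m)@v
    return m,v,m+v*e.min(),m+v*e.max(),len(px)
E
python3 - <<'E'
from drv import *
k={n:get_image(n) for n in("wrist","scene","top")};o=get_obs();c=cur(o);pickle.dump((k,o),open("k1.pkl","wb"))
print(c,o["q"],o["opening"]);R=np.array(k["wrist"]["R"]);cc=-R.T@np.array(k["wrist"]["t"]).ravel();print("cam in tool",c[0].T@(cc-c[1]))
t=c[0];ax=c[1]-t[:,2]*(0.0065-h0)*1   # expected driver axis at grip: 6.5mm above underside
# underside at h0 -> axis point is h0-ish behind tcp
ax=c[1]-t[:,2]*(.0065-h0-0)  if 0 else c[1]+t[:,2]*(-h0-.0065)*-1*-1
print("axis pt expected",ax,"bed",tobed([ax]))
but=ax+t[:,0]*.053; bl=ax-t[:,0]*.035
for n in k:
    p=proj(k[n],[but,ax,bl]);print(n,"expect butt/grip/handle front",p.round(1).tolist())
    for s,ce,px in blobs(k[n]["img"],"g"): print("   ",s,ce.round(1),[a.round(1).tolist() for a in (px[np.argmin(px[:,1])],px[np.argmax(px[:,1])])])
E
```

```text
(array([[ 0.0282,  0.9996, -0.0082],
       [ 0.8666, -0.0286, -0.4981],
       [-0.4981,  0.007 , -0.8671]]), array([0.565 , 0.0439, 0.1117])) [ 0.2165  0.1074  1.773  -0.5128  1.4155  0.368 ] 0.010127797557438593
cam in tool [ 0.0671  0.0002 -0.1779]
axis pt expected [0.5647 0.0298 0.0872] bed [[-0.0323  0.0398  0.0408]]
wrist expect butt/grip/handle front [[258.4, 136.0], [258.3, 202.7], [258.3, 242.1]]
    [236, 69, 40, 18, 694] [256.1  77.5] [[238, 69], [238, 86]]
    [250, 230, 19, 29, 177] [260. 244.] [[259, 230], [266, 258]]
    [250, 252, 7, 11, 40] [253.2 257.3] [[254, 252], [251, 262]]
    [250, 264, 6, 26, 44] [253.2 275.5] [[250, 264], [253, 289]]
scene expect butt/grip/handle front [[287.2, 165.6], [300.9, 147.7], [309.8, 136.1]]
    [279, 131, 12, 16, 56] [284.8 138.5] [[288, 131], [280, 146]]
    [275, 186, 12, 8, 52] [280.7 189.1] [[276, 186], [284, 193]]
top expect butt/grip/handle front [[332.0, 190.1], [357.0, 187.9], [374.4, 186.3]]
    [348, 180, 15, 3, 28] [354.5 181. ] [[349, 180], [349, 182]]
```

```bash
cat >> drv.py <<'E'
def check(k,o,col,mar,g=.022,front=.013,butt=.075,zoff=0.0413):
    c=cur(o);t=c[0];ax=c[1]-t[:,2]*zoff
    print("grip axis in bed",tobed([ax]), "dir", (tobed([ax-t[:,0]])-tobed([ax])))
    P=[ax+t[:,0]*(butt-g),ax,ax-t[:,0]*(front+g)]
    for n in k:
        p=proj(k[n],P);print(n,"expect butt/grip/front",p.round(1).tolist())
        for s,ce,px in blobs(k[n]["img"],col):
            if np.linalg.norm(ce-p[1])<90: print("   ",s,ce.round(1),px[np.argmin(px[:,1])],px[np.argmax(px[:,1])],px[np.argmin(px[:,0])],px[np.argmax(px[:,0])])
E
python3 - <<'E'
from drv import *
k,o=pickle.load(open("k1.pkl","rb"));check(k,o,"g",0)
# previous: horizontally held
w,s,t=pickle.load(open("w5.pkl","rb"))
o=dict(o);o["tool_pos"]=np.array([.4754,.2565,.1131]);o["tool_rot"]=np.array([.156,-3.132,.001])
check({"wrist":w,"scene":s},o,"g",0)
cv2.imwrite("pics/k1.png",np.hstack([cv2.resize(k["scene"]["img"][90:210,230:370],(467,400)),k["wrist"]["img"][0:384,150:370][:400]][:1]+[cv2.resize(k["wrist"]["img"][0:384,150:370],(229,400))]))
E
```

```text
grip axis in bed [[-0.0322  0.0395  0.1104]] dir [[ 1.     -0.0056 -0.0021]]
wrist expect butt/grip/front [[258.3, 145.6], [258.1, 241.3], [258.1, 294.5]]
    [250, 230, 19, 29, 177] [260. 244.] [259 230] [266 258] [250 241] [268 238]
    [250, 252, 7, 11, 40] [253.2 257.3] [254 252] [251 262] [250 257] [256 252]
    [250, 264, 6, 26, 44] [253.2 275.5] [250 264] [253 289] [250 264] [255 271]
scene expect butt/grip/front [[277.5, 147.7], [292.1, 129.0], [301.5, 116.9]]
    [279, 131, 12, 16, 56] [284.8 138.5] [288 131] [280 146] [279 144] [290 133]
    [275, 186, 12, 8, 52] [280.7 189.1] [276 186] [284 193] [275 187] [286 190]
top expect butt/grip/front [[318.5, 184.5], [344.9, 181.9], [363.4, 180.1]]
    [348, 180, 15, 3, 28] [354.5 181. ] [349 180] [349 182] [348 181] [362 180]
grip axis in bed [[-0.193  -0.0552  0.2112]] dir [[-0.1114  0.9921  0.0577]]
wrist expect butt/grip/front [[260.5, 146.2], [260.3, 241.1], [260.2, 294.0]]
    [261, 153, 8, 23, 79] [265.5 164. ] [266 153] [263 175] [261 155] [268 162]
    [250, 154, 8, 18, 37] [251.5 160.8] [251 154] [250 171] [250 158] [257 157]
    [261, 186, 8, 22, 50] [266.8 195.1] [267 186] [268 207] [261 190] [268 186]
    [261, 209, 9, 59, 221] [265.7 234.9] [267 209] [265 267] [261 215] [269 224]
    [249, 235, 9, 16, 80] [252.8 241.7] [250 235] [250 250] [249 238] [257 239]
    [249, 254, 9, 43, 129] [252.8 270.5] [249 254] [257 296] [249 254] [257 296]
    [260, 276, 6, 21, 51] [263.7 285.7] [264 276] [260 296] [260 296] [265 279]
scene expect butt/grip/front [[289.7, 189.0], [264.3, 179.2], [248.5, 173.1]]
    [269, 178, 19, 16, 136] [278.7 185.9] [269 178] [284 193] [269 178] [287 186]
```

Run:
```python
from drv import *
c=cur(get_obs());print(c[1]);chain([c,place(-.012,.0375,.025)])
```

```text
[0.565  0.0439 0.1117]
[0.0015, -0.0007, -0.0018, 0.0051, -0.0085, 0.263]
```

Call:
{"fn": "carry_out", "kwargs": {"rows": [[0.001,-0.001,-0.002,0.005,-0.008,0.08,1],[0.001,-0.001,-0.002,0.005,-0.008,0.16,1],[0.001,-0.001,-0.002,0.005,-0.008,0.22,1],[0.001,-0.001,-0.002,0.005,-0.008,0.262,1],[0.001,-0.001,-0.002,0.005,-0.008,0.262,1]]}}

```text
t: 11.35
tool_pos: [0.5598, 0.0049, 0.0399]
tool_rot: [1.954, 1.905, -0.53]
contact_force: [0.2, -0.7, -0.3]
opening: 0.0101
grip_force: 59.4
```

Call:
{"fn": "carry_out", "kwargs": {"rows": [[0,0,0,0,0,0,1],[0,0,0,0,0,0,1],[0,0,0,0,0,0,1]]}}

```text
t: 11.65
tool_pos: [0.5618, 0.006, 0.042]
tool_rot: [1.952, 1.904, -0.525]
contact_force: [-0.3, -0.5, -0.6]
opening: 0.0102
grip_force: 59.4
```

Run:
```python
from drv import *
k={n:get_image(n) for n in("wrist","scene")};o=get_obs();c=cur(o);pickle.dump((k,o),open("k2.pkl","wb"))
check(k,o,"g",0);chain([c,place(-.012,.0375,.006),place(-.012,.0375,.001)])
# tray features in wrist cam: tag centroids vs prediction from fit
R=Ro.from_euler('z',TY,degrees=True).as_matrix()
print("tags pred g,y",proj(k["wrist"],[R@[-.117,y,0]+[*TR,.0095] for y in(.0375,-.0375)]))
for cc in "gy":
    for s,ce,px in blobs(k["wrist"]["img"],cc):
        if s[4]>400: print(cc,s,ce)
```

```text
grip axis in bed [[-0.0345  0.0372  0.0307]] dir [[1.     0.0011 0.0018]]
wrist expect butt/grip/front [[257.2, 144.7], [257.3, 240.1], [257.4, 293.3]]
    [250, 232, 16, 15, 82] [257.1 239.1] [260 232] [260 246] [250 238] [265 240]
    [250, 250, 13, 15, 59] [255.3 256.5] [253 250] [254 264] [250 251] [262 251]
    [250, 262, 6, 27, 43] [253.2 275. ] [250 262] [253 288] [250 262] [255 275]
scene expect butt/grip/front [[289.1, 169.3], [302.5, 151.4], [311.2, 139.7]]
    [290, 153, 11, 15, 41] [294.9 161. ] [299 153] [291 167] [290 165] [300 155]
    [275, 186, 12, 8, 52] [280.7 189.1] [276 186] [284 193] [275 187] [286 190]
[0.0, 0.0006, 0.0004, -0.0012, 0.0011, 0.0606]
[0.0, 0.0, 0.0, -0.0, -0.0, 0.0167]
tags pred g,y [[258.0933  61.9627]
 [123.7779  63.4287]]
g [229, 46, 62, 30, 1782] [259.6134  60.3098]
y [91, 48, 67, 30, 1683] [124.4813  62.7118]
```

Call:
{"fn": "carry_out", "kwargs": {"rows": [[0,0,0,0,0,0.02,1],[0,0,0,0,0,0.04,1],[0,0,0,-0.001,0.001,0.055,1],[0,0,0,-0.001,0.001,0.062,1],[0,0,0,-0.001,0.001,0.062,1]]}}

```text
t: 12.25
tool_pos: [0.5604, -0.0044, 0.0242]
tool_rot: [1.953, 1.905, -0.529]
contact_force: [0.3, -0.1, -0.7]
opening: 0.0104
grip_force: 59.4
```

Call:
{"fn": "carry_out", "kwargs": {"rows": [[0,0,0,0,0,0.004,1],[0,0,0,0,0,0.008,1],[0,0,0,0,0,0.008,1]]}}

```text
t: 12.55
tool_pos: [0.5609, -0.0053, 0.0228]
tool_rot: [1.953, 1.904, -0.527]
contact_force: [0.1, 0.9, 0.5]
opening: 0.0103
grip_force: 59.4
```

Run:
```python
from drv import *
o=get_obs();c=cur(o);check({},o,"g",0);print(o["contact_force"],o["wrist_torque"],o["opening"])
```

```text
grip axis in bed [[-0.0342  0.0369  0.0088]] dir [[1.     0.0014 0.002 ]]
[0.0611 0.8516 0.4749] [ 0.2923 -0.0505  0.0106] 0.010309129351996058
```

Call:
{"fn": "carry_out", "kwargs": {"rows": [[0,0,0,0,0,0.0035,1],[0,0,0,0,0,0.0035,1],[0,0,0,0,0,0.0035,1]]}}

```text
t: 12.85
tool_pos: [0.5609, -0.0058, 0.0219]
tool_rot: [1.953, 1.905, -0.527]
contact_force: [0.6, -0.8, -0.2]
opening: 0.0104
grip_force: 59.4
```

Call:
{"fn": "carry_out", "kwargs": {"rows": [[0,0,0,0,0,0.0035,1],[0,0,0,0,0,0.0035,1],[0,0,0,0,0,0.0035,1]]}}

```text
t: 13.15
tool_pos: [0.561, -0.0061, 0.0215]
tool_rot: [1.953, 1.904, -0.527]
contact_force: [-2.2, 2.2, 4.3]
opening: 0.0101
grip_force: 59.9
```

Run:
```python
from drv import *
o=get_obs();c=cur(o);check({},o,"g",0);print(o["contact_force"],o["wrist_torque"],o["opening"])
```

```text
grip axis in bed [[-0.0341  0.0371  0.0072]] dir [[1.     0.0012 0.002 ]]
[-2.2065  2.1643  4.2793] [ 0.2884  0.2819 -0.2216] 0.010116680212992868
```

Light contact with the floor (about 5 N). Releasing and backing off along the tool axis.

Call:
{"fn": "carry_out", "kwargs": {"rows": [[0,0,0,0,0,-0.001,0.65],[0,0,0,0,0,-0.001,0.55],[0,0,0,0,0,-0.001,0.3],[0,0,0,0,0,-0.001,0.2],[0,0,0,0,0,-0.001,0.2]]}}

```text
t: 13.65
tool_pos: [0.5608, -0.0063, 0.0211]
tool_rot: [1.953, 1.905, -0.528]
contact_force: [-1.2, 0.7, -0.2]
opening: 0.034
grip_force: 0.0
```

Call:
{"fn": "carry_out", "kwargs": {"rows": [[0,0,0,0,0,-0.02,0.2],[0,0,0,0,0,-0.06,0.2],[0,0,0,0,0,-0.15,0.2],[0,0,0,0,0,-0.28,0.2],[0,0,0,0,0,-0.4,0.2]]}}

```text
t: 14.15
tool_pos: [0.5627, 0.0551, 0.1272]
tool_rot: [1.953, 1.904, -0.526]
contact_force: [1.2, 0.3, -0.1]
opening: 0.0341
grip_force: 0.0
```

Run:
```python
from drv import *
k={n:get_image(n) for n in("wrist","scene","top")};o=get_obs();c=cur(o);pickle.dump((k,o),open("k3.pkl","wb"))
print(c,o["q"])
# resting driver: find expected projection for origin s=-.012, y=.0375 on floor
from drv import *
P=[bedp(s,.0375,.0065) for s in(-.012-.075,-.012+.013,-.012+.076)]
for n in k:
    print(n,proj(k[n],P).round(1).tolist())
    for s,ce,px in blobs(k[n]["img"],"g"): print("  ",s,ce.round(1),px[np.argmin(px[:,0])],px[np.argmax(px[:,0])],px[np.argmin(px[:,1])],px[np.argmax(px[:,1])])
# way to yellow
yel=pose(-.4,[.439,.3938,.10])
P=[c,pose(-62,[.51,.12,.24],15),pose(-31,[.47,.26,.22]),pose(-.4,[.439,.3938,.06])]
chain(P)
```

```text
(array([[ 0.023 ,  0.9997, -0.0071],
       [ 0.8656, -0.0235, -0.5001],
       [-0.5002,  0.0053, -0.8659]]), array([0.5651, 0.0558, 0.1293])) [ 0.2371  0.0981  1.7522 -0.5097  1.4512  0.3656]
wrist [[258.8, 131.8], [258.6, 218.6], [258.6, 271.9]]
   [242, 74, 37, 17, 587] [259.9  82.2] [242  75] [278  77] [264  74] [244  90]
scene [[292.2, 174.7], [313.9, 145.7], [329.0, 125.5]]
   [294, 147, 20, 27, 76] [302.8 160.6] [294 171] [313 147] [313 147] [294 173]
   [275, 186, 12, 8, 52] [280.7 189.1] [275 187] [286 190] [276 186] [284 193]
top [[337.4, 193.9], [378.6, 190.2], [410.8, 187.3]]
   [345, 191, 26, 5, 71] [358.5 192.6] [345 194] [370 192] [358 191] [347 195]
[-0.061, 0.082, -0.1517, -0.0037, -0.1867, -0.4253]
[-0.0225, 0.0813, -0.1712, 0.4757, 0.1014, -0.0585]
[0.0, 0.0, -0.17, 0.3183, 0.3291, 0.5333]
```

Call:
{"fn": "carry_out", "kwargs": {"rows": [[0,0,0,0,0,-0.16,0.2],[-0.02,0.027,-0.05,-0.001,-0.06,-0.3,0.2],[-0.04,0.055,-0.1,-0.003,-0.12,-0.42,0.2],[-0.061,0.082,-0.152,-0.004,-0.187,-0.425,0.2],[-0.061,0.082,-0.152,-0.004,-0.187,-0.425,0.2]]}}

```text
t: 14.8
tool_pos: [0.507, 0.1193, 0.2374]
tool_rot: [1.494, 2.504, -0.2]
contact_force: [0.6, 0.2, -0.1]
opening: 0.0344
grip_force: 0.0
```

Call:
{"fn": "carry_out", "kwargs": {"rows": [[-0.006,0.02,-0.043,0.12,0.025,-0.015,0],[-0.012,0.04,-0.086,0.24,0.05,-0.03,0],[-0.018,0.06,-0.129,0.36,0.075,-0.045,0],[-0.023,0.081,-0.171,0.476,0.101,-0.059,0],[-0.023,0.081,-0.171,0.476,0.101,-0.059,0]]}}

```text
t: 15.3
tool_pos: [0.4669, 0.2595, 0.2141]
tool_rot: [-0.835, -3.019, 0.007]
contact_force: [0.3, -0.8, -0.3]
opening: 0.043
grip_force: 0.0
```

Call:
{"fn": "carry_out", "kwargs": {"rows": [[0,0,-0.043,0.08,0.08,0.13,0],[0,0,-0.086,0.16,0.16,0.26,0],[0,0,-0.129,0.24,0.24,0.4,0],[0,0,-0.17,0.318,0.329,0.533,0],[0,0,-0.17,0.318,0.329,0.533,0]]}}

```text
t: 15.8
tool_pos: [0.4322, 0.3909, 0.0498]
tool_rot: [-0.01, -3.127, 0.012]
contact_force: [-0.7, -0.4, -0.9]
opening: 0.0426
grip_force: 0.0
```

Call:
{"fn": "carry_out", "kwargs": {"rows": [[0,0,0,0,0,0,0],[0,0,0,0,0,0,0],[0,0,0,0,0,0,0]]}}

```text
t: 16.1
tool_pos: [0.4384, 0.3918, 0.0588]
tool_rot: [-0.017, -3.139, -0.001]
contact_force: [0.0, -1.0, -0.2]
opening: 0.0427
grip_force: 0.0
```

Run:
```python
from drv import *
w=get_image("wrist");tp=get_image("top");o=get_obs();c=cur(o);print(c,o["opening"])
for s,ce,px in blobs(w["img"],"y"):
    if s[4]>200:
        q=np.array([onz(w,p.astype(float),0.0065) for p in px])[:,:2];m=q.mean(0)
        v=np.linalg.svd(q-m,full_matrices=False)[2][0];e=(q-m)@v;print(s,m,v,e.min(),e.max(),m+v*e.min(),m+v*e.max())
P=[bedp(s,.0375,.0065) for s in(-.012-.075,-.012+.013,-.012+.076)]
print(proj(tp,P).round(1).tolist(),[(s,ce.round(1)) for s,ce,px in blobs(tp["img"],"g")])
chain([c,pose(-.2,[.439,.3943,-.015]),pose(-.2,[.439,.3943,-.0348])])
```

```text
(array([[-0.9999,  0.0105, -0.003 ],
       [ 0.0105,  0.9999,  0.0004],
       [ 0.003 ,  0.0004, -1.    ]]), array([0.4381, 0.3919, 0.0586])) 0.04265301889106013
[256, 152, 13, 91, 965] [0.438  0.3943] [1.     0.0054] -0.03791256488587005 0.04687804299405401 [0.4    0.3941] [0.4848 0.3945]
[[337.4, 193.9], [378.6, 190.2], [410.8, 187.3]] [([315, 189, 7, 14, 88], array([317.8, 195.6])), ([339, 190, 39, 6, 95], array([358.3, 192.5]))]
[0.0001, -0.0009, -0.0022, -0.0035, 0.0081, 0.2452]
[0.0, 0.0, 0.0, 0.0, 0.0, 0.066]
```

Call:
{"fn": "carry_out", "kwargs": {"rows": [[0,-0.001,-0.002,-0.003,0.008,0.1,0],[0,-0.001,-0.002,-0.003,0.008,0.2,0],[0,-0.001,-0.002,-0.003,0.008,0.25,0],[0,-0.001,-0.002,-0.003,0.008,0.29,0],[0,-0.001,-0.002,-0.003,0.008,0.3,0]]}}

```text
t: 16.7
tool_pos: [0.4367, 0.3938, -0.0344]
tool_rot: [-0.004, -3.138, 0.003]
contact_force: [-0.3, -0.6, 0.0]
opening: 0.0427
grip_force: 0.0
```

Call:
{"fn": "carry_out", "kwargs": {"rows": [[0,0,0,0,0,0,0],[0,0,0,0,0,0,0],[0,0,0,0,0,0,0]]}}

```text
t: 17.0
tool_pos: [0.4378, 0.395, -0.0323]
tool_rot: [-0.004, -3.141, 0.0]
contact_force: [0.0, 0.4, 0.4]
opening: 0.0427
grip_force: 0.0
```

Run:
```python
from drv import *
chain([cur(get_obs()),pose(.2,[.439,.3943,-.0348])])
```

```text
[-0.0, -0.0003, -0.0018, -0.0039, -0.0022, 0.0084]
```

Call:
{"fn": "carry_out", "kwargs": {"rows": [[0,0,-0.001,-0.004,-0.002,0.008,0.2],[0,0,-0.001,-0.004,-0.002,0.008,0.4],[0,0,-0.001,-0.004,-0.002,0.008,0.6],[0,0,-0.001,-0.004,-0.002,0.008,1],[0,0,-0.001,-0.004,-0.002,0.008,1]], "force": 40}}

```text
t: 17.5
tool_pos: [0.4388, 0.3942, -0.0351]
tool_rot: [0.001, -3.14, 0.001]
contact_force: [0.0, 0.4, 4.9]
opening: 0.0113
grip_force: 40.8
```

Call:
{"fn": "carry_out", "kwargs": {"rows": [[0,0,0,0,0,0,1],[0,0,0,0,0,0,1]], "force": 60}}

```text
t: 17.7
tool_pos: [0.4389, 0.3943, -0.035]
tool_rot: [0.001, -3.14, 0.0]
contact_force: [-0.3, 0.3, 5.3]
opening: 0.0104
grip_force: 59.4
```

Run:
```python
from h import *; from station import *
o=get_obs();print(cur(o),o["opening"],o["contact_force"])
```

```text
(array([[-1.    , -0.0008, -0.0014],
       [-0.0008,  1.    , -0.0002],
       [ 0.0014, -0.0002, -1.    ]]), array([ 0.4389,  0.3943, -0.035 ])) 0.010364837052376034 [-0.3018  0.2822  5.3137]
```

Call:
{"fn": "carry_out", "kwargs": {"rows": [[0,0,0,0,0,-0.04,1],[0,0,0,0,0,-0.12,1],[0,0,0,0,0,-0.25,1],[0,0,0,0,0,-0.4,1],[0,0,0,0,0,-0.5,1]]}}

```text
t: 18.2
tool_pos: [0.439, 0.3941, 0.1173]
tool_rot: [0.001, -3.141, 0.0]
contact_force: [0.5, 1.6, 0.5]
opening: 0.0107
grip_force: 58.6
```

Run:
```python
from drv import *
o=get_obs();c=cur(o);print(c[1],o["opening"])
P=[c,pose(-31,[.44,.30,.23]),pose(-62,[.46,.16,.25],15),place(-.016,-.0375,.12)]
chain(P)
for p in P:print(p[1])
```

```text
[0.439  0.3941 0.1173] 0.01072602877895984
[-0.0001, -0.0002, 0.1725, -0.0029, -0.3137, -0.3757]
[0.0225, -0.0813, 0.1712, -0.2975, -0.3657, -0.0667]
[0.0629, -0.0815, 0.1518, -0.2204, -0.0753, 0.4981]
[0.439  0.3941 0.1173]
[0.44 0.3  0.23]
[0.46 0.16 0.25]
[0.4882 0.0589 0.1228]
```

Call:
{"fn": "carry_out", "kwargs": {"rows": [[0,0,0.043,0,-0.075,-0.1,1],[0,0,0.086,-0.001,-0.15,-0.2,1],[0,0,0.129,-0.002,-0.23,-0.3,1],[0,0,0.172,-0.003,-0.314,-0.376,1],[0,0,0.172,-0.003,-0.314,-0.376,1]]}}

```text
t: 18.7
tool_pos: [0.4415, 0.2986, 0.2315]
tool_rot: [0.842, 3.023, 0.003]
contact_force: [-0.9, 1.4, -1.8]
opening: 0.0108
grip_force: 58.7
```

Call:
{"fn": "carry_out", "kwargs": {"rows": [[0.006,-0.02,0.043,-0.07,-0.09,-0.016,1],[0.012,-0.04,0.086,-0.14,-0.18,-0.032,1],[0.018,-0.06,0.129,-0.21,-0.27,-0.05,1],[0.023,-0.081,0.171,-0.298,-0.366,-0.067,1],[0.023,-0.081,0.171,-0.298,-0.366,-0.067,1]]}}

```text
t: 19.2
tool_pos: [0.4595, 0.1582, 0.246]
tool_rot: [1.499, 2.498, -0.206]
contact_force: [0.4, 1.8, -1.3]
opening: 0.0106
grip_force: 58.8
```

Call:
{"fn": "carry_out", "kwargs": {"rows": [[0.016,-0.02,0.038,-0.055,-0.019,0.1,1],[0.031,-0.04,0.076,-0.11,-0.038,0.22,1],[0.047,-0.06,0.114,-0.165,-0.056,0.34,1],[0.063,-0.081,0.152,-0.22,-0.075,0.44,1],[0.063,-0.081,0.152,-0.22,-0.075,0.498,1]]}}

```text
t: 19.7
tool_pos: [0.4862, 0.0582, 0.115]
tool_rot: [1.953, 1.912, -0.539]
contact_force: [-0.1, -0.3, -0.6]
opening: 0.0104
grip_force: 58.8
```

Call:
{"fn": "carry_out", "kwargs": {"rows": [[0,0,0,0,0,0,1],[0,0,0,0,0,0,1],[0,0,0,0,0,0,1]]}}

```text
t: 20.0
tool_pos: [0.4886, 0.0594, 0.1212]
tool_rot: [1.952, 1.909, -0.526]
contact_force: [0.2, 0.2, -0.9]
opening: 0.0106
grip_force: 58.8
```

Run:
```python
from drv import *
k={n:get_image(n) for n in("scene","wrist")};o=get_obs();c=cur(o);pickle.dump((k,o),open("k5.pkl","wb"))
print(c[1],o["opening"]);check(k,o,"y",0,front=.024,butt=.064)
chain([c,place(-.016,-.0375,.025)])
```

```text
[0.4888 0.0593 0.1216] 0.010514801818571194
grip axis in bed [[-0.039  -0.0369  0.1257]] dir [[ 1.      0.0033 -0.0007]]
scene expect butt/grip/front [[305.4, 154.6], [317.2, 138.8], [329.9, 121.7]]
    [306, 140, 10, 15, 59] [310.9 147. ] [313 140] [308 154] [306 152] [315 142]
    [300, 199, 14, 8, 59] [306.8 202.6] [302 199] [309 206] [300 201] [313 203]
wrist expect butt/grip/front [[257.9, 166.6], [257.9, 240.8], [257.9, 309.2]]
    [248, 174, 22, 138, 1616] [256.6 238.6] [251 174] [257 311] [248 224] [269 224]
[-0.0003, -0.0002, 0.001, -0.0036, -0.0017, 0.314]
```

Yellow matches its predicted pose in both cameras. Lowering.

Call:
{"fn": "carry_out", "kwargs": {"rows": [[0,0,0.001,-0.003,-0.002,0.1,1],[0,0,0.001,-0.003,-0.002,0.2,1],[0,0,0.001,-0.003,-0.002,0.27,1],[0,0,0.001,-0.003,-0.002,0.315,1],[0,0,0.001,-0.003,-0.002,0.315,1]]}}

```text
t: 20.6
tool_pos: [0.4847, 0.01, 0.0377]
tool_rot: [1.957, 1.905, -0.531]
contact_force: [0.6, 0.4, -0.5]
opening: 0.0109
grip_force: 58.8
```

Call:
{"fn": "carry_out", "kwargs": {"rows": [[0,0,0,0,0,0,1],[0,0,0,0,0,0,1],[0,0,0,0,0,0,1]]}}

```text
t: 20.9
tool_pos: [0.4869, 0.0111, 0.0398]
tool_rot: [1.955, 1.904, -0.525]
contact_force: [-0.9, 0.4, -0.4]
opening: 0.0104
grip_force: 58.8
```

Run:
```python
from drv import *
o=get_obs();c=cur(o);check({},o,"y",0)
chain([c,place(-.016,-.0375,.003)])
```

```text
grip axis in bed [[-0.0381 -0.0375  0.0308]] dir [[ 1.     -0.0001 -0.0001]]
[-0.0004, -0.0, -0.0, -0.0004, 0.0002, 0.071]
```

Call:
{"fn": "carry_out", "kwargs": {"rows": [[0,0,0,0,0,0.025,1],[0,0,0,0,0,0.05,1],[0,0,0,0,0,0.064,1],[0,0,0,0,0,0.071,1],[0,0,0,0,0,0.071,1]]}}

```text
t: 21.4
tool_pos: [0.4849, -0.0004, 0.0195]
tool_rot: [1.956, 1.905, -0.53]
contact_force: [-0.2, 0.9, -0.8]
opening: 0.0105
grip_force: 58.8
```

Call:
{"fn": "carry_out", "kwargs": {"rows": [[0,0,0,0,0,0.0035,1],[0,0,0,0,0,0.0035,1],[0,0,0,0,0,0.0035,1]]}}

```text
t: 21.7
tool_pos: [0.4856, -0.0006, 0.0194]
tool_rot: [1.956, 1.905, -0.528]
contact_force: [-0.2, 0.2, -0.8]
opening: 0.0103
grip_force: 58.8
```

Call:
{"fn": "carry_out", "kwargs": {"rows": [[0,0,0,0,0,0.0035,1],[0,0,0,0,0,0.0035,1],[0,0,0,0,0,0.0035,1]]}}

```text
t: 22.0
tool_pos: [0.4858, -0.0008, 0.019]
tool_rot: [1.956, 1.904, -0.527]
contact_force: [-2.7, 4.1, 5.1]
opening: 0.0102
grip_force: 62.3
```

Run:
```python
from drv import *
o=get_obs();c=cur(o);check({},o,"y",0);print(o["contact_force"])
```

```text
grip axis in bed [[-0.0382 -0.0382  0.0068]] dir [[1.     0.     0.0002]]
[-2.7302  4.0601  5.0743]
```

On the floor with about 7 N. Releasing and retreating.

Call:
{"fn": "carry_out", "kwargs": {"rows": [[0,0,0,0,0,-0.001,0.65],[0,0,0,0,0,-0.001,0.55],[0,0,0,0,0,-0.001,0.3],[0,0,0,0,0,-0.001,0.2],[0,0,0,0,0,-0.001,0.2]]}}

```text
t: 22.5
tool_pos: [0.4852, -0.0012, 0.0182]
tool_rot: [1.956, 1.905, -0.529]
contact_force: [0.2, -0.7, -0.1]
opening: 0.0343
grip_force: 0.0
```

Call:
{"fn": "carry_out", "kwargs": {"rows": [[0,0,0,0,0,-0.02,0.2],[0,0,0,0,0,-0.06,0.2],[0,0,0,0,0,-0.15,0.2],[0,0,0,0,0,-0.28,0.2],[0,0,0,0,0,-0.4,0.2]]}}

```text
t: 23.0
tool_pos: [0.4875, 0.06, 0.1245]
tool_rot: [1.956, 1.905, -0.527]
contact_force: [0.1, -0.3, -0.7]
opening: 0.0342
grip_force: 0.0
```

Call:
{"fn": "carry_out", "kwargs": {"rows": [[0,0,0,0.3,0,-0.15,0.2],[0,0,0,0.6,0,-0.3,0.2],[0,0,0,0.8,0,-0.45,0.2],[0,0,0,0.8,0,-0.45,0.2],[0,0,0,0.8,0,-0.45,0.2]]}}

```text
t: 23.5
tool_pos: [0.4941, 0.3114, 0.12]
tool_rot: [1.955, 1.905, -0.526]
contact_force: [1.0, 0.2, 1.2]
opening: 0.0343
grip_force: 0.0
```

Run:
```python
from drv import *
t=get_image("top");s=get_image("scene");o=get_obs();print(o["tool_pos"],o["t"])
cv2.imwrite("pics/f.png",np.hstack([cv2.resize(t["img"][160:270,220:440],(440,220),interpolation=cv2.INTER_CUBIC),cv2.resize(s["img"][90:220,200:400],(338,220),interpolation=cv2.INTER_CUBIC)]))
```

```text
[0.4943 0.3145 0.1193] 23.6
```

View pics/f.png

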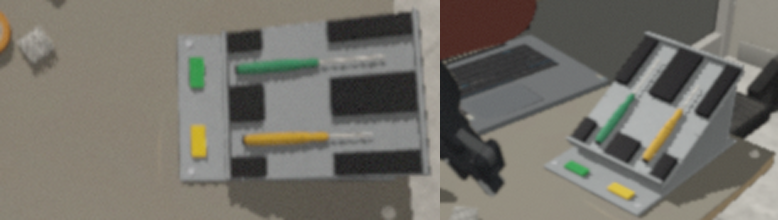

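Both screwdrivers lie straight in their own compartments: green at crop (235–385, 66), yellow at (243–372, 138). Their butts are at the low end, the bystanders haven't moved, and the robot is clear.

```bash
python3 -c "
from station import *
print(finish_job())"
```

```text
the job is handed in; nothing more can be done
None
```

The green and yellow screwdrivers are both in the tray compartments above their own tags, lying straight with handles low and blades up the slope; I handed the job in at about 24 s with the arm clear.

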